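# Load the specimen warmer

### The job

Put every small specimen pot into the specimen warmer, shut it and set its thermostat: swing the latch off the lid, raise the lid a little until its safety catch stops it, push the catch tab that has come up aside, open the lid fully and stand all the small pots upright on the chamber floor. Then shut the lid fully, swing the latch fully back over it, and have the thermostat turned so that its pointer stands at the set rider on the scale. Leave the large tub and everything else on the bench where they are.

Things in the scene. Friction and masses are not known exactly. Their poses are not given: they have to be found in the camera images.
- warmer: cream bench-top specimen warmer, fixed to the bench, 240 mm long in its own x and about 350 mm in its own y; origin under the centre of its heating chamber at bench height, its y axis points to the lid's hinge side, z up. Chamber outside: x +-120, y +-80, rim 88 mm up; open inside x +-95, y +-70, floor 28 mm up (60 mm deep). In front of the chamber (y -80 to -165) a deck 62 mm up carries latch and catch; beyond it (y -165 to -270) a console 50 mm up carries the thermostat
- chamber_floor (a point): centre of the chamber floor, 28 mm over the warmer's origin, axes as the warmer's
- lid (a joint): angle of the lid, rad: 0 shut, stop at 1.75 (wide open, leaning back). Stiff friction hinge (0.6 N m): the lid stays at any angle; about 5 N at the bar lifts it, 2 to 3 N lowers it. With the latch off it rises only to about 0.13, where the safety catch stops it, until the catch is pushed aside
- lid_hinge (a point): point on the hinge line, in the middle of its length; hinge line along the warmer's x at y +80, 88 mm up. The lid is an aluminium plate 240 x 160 x 8 mm, its underside 1 mm over the hinge line when shut; opening swings its front edge (-y side) up and over towards +y
- lid_bar (a point): centre of the lid's dark grab bar: round, 10 mm thick, 60 mm long along the warmer's x, in front of the lid in the lid's plane, 205 mm from the hinge line (5 mm above it when shut), its middle 45 mm clear of the lid's edge, 31 mm over the deck when shut. It can be pinched from above across its thickness at every lid angle, the tool staying upright
- latch (a joint): angle of the primary latch, rad: 0 latched (starts 0 to 0.1) to 1.6 fully off; grows counter-clockwise seen from above; the lid is free beyond about 1.1; light friction (0.05 N m), stays where left. For shutting it counts as latched below 0.2
- latch_pivot (a point): pivot of the latch, at the underside of its arm, 98.5 mm up, at x -90, y -115 of the warmer; vertical axis. The steel arm is 12 mm wide and 6 mm thick, and reaches from 31 mm on the lid's side to 41 mm on the other
- latch_peg (a point): centre of the top of the latch's upright black finger peg, 12 mm in diameter, standing 26 mm clear over the arm (its top 32 mm above the pivot point), 35 mm from the pivot on the end away from the lid; at 0 it lies straight to -y of the pivot, at 1.57 to +x
- catch (a joint): travel of the hidden secondary (safety) catch, m: 0 engaged, 0.016 pushed aside fully; it is free beyond 0.012. Slides towards the warmer's +x, 1.2 N friction, stays where pushed; it may stay pushed aside when the lid is shut, and must not be pushed back before. It hangs on the lid's front edge
- catch_tab (a point): centre of the top of the catch's steel tab, 8 mm (x) by 10 mm (y), on the lid's front edge at x +75 (engaged), y -94 of the warmer, 101 mm up when the lid is shut. Shut, the tab is sunk 4 mm below the rim of an aluminium shroud on the deck (x 55 to 117, y -84 to -116, top 105 mm up) and cannot be reached; with the lid raised against the catch it stands about 17 mm proud of the shroud and can be pushed to +x
- thermostat (a joint): angle of the thermostat knob, rad, 0 to 4.2, growing clockwise seen from above; friction 0.03 N m, stays where left; starts 0 to 0.5
- dial_grip (a point): centre of the top of the knob's bar grip, on the knob's vertical axis, 88.5 mm up, at x 0, y -217.5 of the warmer. The black bar is 46 mm long, 12 mm wide and 28 mm tall, on a skirt 48 mm in diameter and 8 mm tall; the bar lies along the pointer direction, and a white line on it marks the pointer end
- pointer (a point): the point on the scale, 40 mm from the knob's axis, to which the pointer points; it turns with the knob. At 0 it lies to the warmer's -x of the axis, at 1.57 to +y
- rider_tip (a point): inner tip of the fixed set rider (on the same scale, 0.9 to 3.0 rad in the knob's sense), a small dark wedge at the edge of the white scale disc (92 mm in diameter) pointing inward, 40 mm from the knob's axis
- pot0: small white lidded specimen pot, upright cylinder 42 mm in diameter and 40 mm tall, 40 to 85 g; origin at the centre of its underside, z up. Two to four such pots are present (the rest read None); all look alike. They start standing on the bench to the right of the warmer
- pot1: small white lidded specimen pot, upright cylinder 42 mm in diameter and 40 mm tall, 40 to 85 g; origin at the centre of its underside, z up. Two to four such pots are present (the rest read None); all look alike. They start standing on the bench to the right of the warmer
- pot2: small white lidded specimen pot, upright cylinder 42 mm in diameter and 40 mm tall, 40 to 85 g; origin at the centre of its underside, z up. Two to four such pots are present (the rest read None); all look alike. They start standing on the bench to the right of the warmer
- pot3: small white lidded specimen pot, upright cylinder 42 mm in diameter and 40 mm tall, 40 to 85 g; origin at the centre of its underside, z up. Two to four such pots are present (the rest read None); all look alike. They start standing on the bench to the right of the warmer
- tub: large white lidded tub, 72 mm in diameter and 62 mm tall, 350 g, not to be loaded; it stands among the pots; origin at the centre of its underside
- wash_bottle: white bottle, 60 mm in diameter, 160 mm tall, to be left alone; origin at the centre of its underside
- dish: glass dish, 90 mm in diameter, 18 mm tall, to be left alone; origin at the centre of its underside
- wax_block: off-white block 60 x 40 x 25 mm, to be left alone; origin at the centre of its underside
- cassette: flat white cassette 40 x 28 x 8 mm, to be left alone; origin at the centre of its underside
- forceps_brush: brush 160 mm long lying on the bench, to be left alone
Not all that is in view belongs to the job. What is shaped like the pot1 but turquoise is not meant.

How it is judged:
On the way, in this order (a step that is already met when the one before it is completed fails the run):
1. latch swung off the lid (value of joint latch above 1.1 rad and value of joint lid below 0.06 rad), for 0.1 s.
2. lid raised against the still engaged safety catch (value of joint lid above 0.09 rad and value of joint catch below 0.006 m), for 0.1 s.
3. safety catch pushed aside while the lid is only slightly raised (value of joint catch above 0.012 m and value of joint lid below 0.3 rad), for 0.1 s.
4. lid opened fully (value of joint lid above 1.4 rad), for 0.2 s.
5. all small pots standing upright in the chamber, lid still open (x of pot0 in the frame of chamber_floor between -0.1 and 0.1 m and y of pot0 in the frame of chamber_floor between -0.075 and 0.075 m and z of pot0 in the frame of chamber_floor between -0.006 and 0.012 m and angle between each of pot0, pot1, pot2, pot3's own z axis and vertical below 0.2 rad and x of pot1 in the frame of chamber_floor between -0.1 and 0.1 m and y of pot1 in the frame of chamber_floor between -0.075 and 0.075 m and z of pot1 in the frame of chamber_floor between -0.006 and 0.012 m and x of pot2 in the frame of chamber_floor between -0.1 and 0.1 m and y of pot2 in the frame of chamber_floor between -0.075 and 0.075 m and z of pot2 in the frame of chamber_floor between -0.006 and 0.012 m and x of pot3 in the frame of chamber_floor between -0.1 and 0.1 m and y of pot3 in the frame of chamber_floor between -0.075 and 0.075 m and z of pot3 in the frame of chamber_floor between -0.006 and 0.012 m and value of joint lid above 1.2 rad), for 0.3 s.
6. lid shut (value of joint lid below 0.03 rad), for 0.2 s.
7. latch swung back over the shut lid (value of joint latch below 0.2 rad and value of joint lid below 0.03 rad), for 0.2 s.
At the end, for the whole second after the job is handed in: every pot present stands upright (within 0.2 rad) on the chamber floor, the lid is shut (below 0.03 rad), the latch is over it (below 0.2 rad) and the thermostat's pointer is within 6 mm (0.15 rad) of the set rider; nothing touches the robot (all of step 7 and x of pot0 in the frame of chamber_floor between -0.1 and 0.1 m and y of pot0 in the frame of chamber_floor between -0.075 and 0.075 m and z of pot0 in the frame of chamber_floor between -0.006 and 0.012 m and angle between each of pot0, pot1, pot2, pot3's own z axis and vertical below 0.2 rad and x of pot1 in the frame of chamber_floor between -0.1 and 0.1 m and y of pot1 in the frame of chamber_floor between -0.075 and 0.075 m and z of pot1 in the frame of chamber_floor between -0.006 and 0.012 m and x of pot2 in the frame of chamber_floor between -0.1 and 0.1 m and y of pot2 in the frame of chamber_floor between -0.075 and 0.075 m and z of pot2 in the frame of chamber_floor between -0.006 and 0.012 m and x of pot3 in the frame of chamber_floor between -0.1 and 0.1 m and y of pot3 in the frame of chamber_floor between -0.075 and 0.075 m and z of pot3 in the frame of chamber_floor between -0.006 and 0.012 m and distance between pointer and rider_tip below 0.006 m).
It fails at once if the tub, bottle, dish, wax block, cassette or brush moved by more than 60 mm (distance of any of tub, wash_bottle, dish, wax_block, cassette, forceps_brush from where it was at the start of the episode above 0.06 m).
Of pot0, pot1, pot2, pot3 only 2 to 4 are there at a start; the rules pass over those that are not, and their reading is None.
At some moment in a run one of pot0, pot1, pot2, pot3 may be knocked a few centimetres aside while the robot is not near it.
It also fails if it takes over 210 s, if anything falls off the work surface, if the arm or the gripper's body presses on something with over 40 N, if the wrist force passes 120 N, or if a joint passes its speed limit or range.

### The arm

A 6-joint arm with a two-finger parallel gripper is mounted at the origin on the work surface. World frame = base frame: x ahead of the robot, y to its left, z up, the work surface at z = 0. Lengths are in m, angles in rad, forces in N, time in s.
With the tool pointing down it reaches from about 0.35 to 0.925 m from the base axis. Payload 6.4 kg.
Tool frame: the origin (TCP) lies between the finger pads; the fingertips stand 8 mm ahead of it and the grasp point (between the pads) lies 11 mm behind it (robot.tips_ahead is the z of the fingertips in the tool frame, in m); z points along the fingers, y is the line along which they close (so a half turn about z gives the same grasp; the last joint's range is limited). The gripper opens to 85 mm and grips with 20 to 120 N. Pads are 22 mm wide; open, the fingers measure 114 mm over their backs; the gripper's body (76 mm by 85 mm) begins 54 mm behind the grasp point. The pads swing forward as they close: fully open they stand 13 mm farther back than shut.
Start: joints at [-1.454, 0.245, 1.558, -0, 1.339, -0.174], TCP at [0.186, -0.623, 0.239] pointing down, gripper open.
Joint ranges: [-3.13, 3.13], [-1.02, 2.26], [0.13, 2.54], [-0.95, 4.09], [0.21, 2.88], [-2.74, 2.74]. Speed limits (rad/s): [2.57, 2.57, 3.14, 3.14, 3.14, 3.14].

### API

Orientations are given as a 3x3 rotation matrix whose columns are the frame's x, y, z axes.
In Python, from plant import robot gives the robot as it stands.
- The arm moves only by the tool play_rows, never from a script. Its argument "commands" is a list of rows, each a list of 7 numbers: the closure, from 0 (fully open) to 1 (shut), then the shift along the tool's x, y, z in m, then the turn, a rotation vector about the tool's x, y, z in degrees. A call has 1 to 10 rows; each row is the pose to reach, as a shift and turn from the pose commanded when the call began, along the tool's axes at that moment; what a row does not reach only later rows make up. A row lasts 1/8 s, in which the tool goes at most 62.5 mm and 10.7 degrees, less where a joint would pass 70% of its speed; a pose out of reach is approached as far as the arm can. A call with a gripper value outside its range is refused whole. The fingers move at their own pace and stop on an object; "grip_force" is the grip in N (left out, the last holds). Time passes only in rows, so rows that repeat a pose let the fingers close. It gives the time, the measured TCP pose, the force, the opening and the grip force at its end, in the units of the state.
- robot.state(): the state, without advancing time (a new reading comes with each control period).
- robot.camera(name): name is "scene" or "top" or "wrist"; returns a dict with "image" (480x640x3 uint8, red, green, blue), "fx", "fy", "cx", "cy" (pixels), "xyz" and "orientation" of the camera in the world; the wrist camera has in their place "hand_eye" (4x4, takes a point from camera to tool coordinates, whose origin is the TCP and whose axes are the flange's). Camera axes: x right, y up, looking along -z (the intrinsics and any distortion apply to the point x, -y, -z); pixel columns grow to the right and rows downward; lengths in m; the calibration is good to about 2 mm. A picture is of the moment at which its call begins: read the wrist's pose just before it. There is no depth.
- robot.hand_in(): hands the job in; it is judged then, once.
The state is a dict: "time_s": time; "joint_positions": joint angles; "joint_vel": joint speeds; "joint_torque": joint torques, N m; "tcp_pos": TCP position; "ee_rot": TCP orientation; "contact_force": force on the tool from outside, world axes, zero at the start; "moment": the same for the moment, N m; "width": finger opening in m; "grasp_force": force on a finger pad.
Only numpy, scipy, OpenCV 4.12 (cv2) and the standard library are available. Lean on these libraries where they do the work, as an engineer would, in place of code of your own. Each camera call takes 0.05 s, during which the arm holds its last target. There are 200 camera calls.

## Working session

There is one attempt and no reset: what is moved stays moved. The work goes in short steps, Python scripts to look and compute and a tool call to move; the robot and the scene stay as the last step left them, time stands still between calls to the robot, and variables do not carry over. Pictures are saved under pics/ and viewed, at most 14 in all, crops included, and the job is handed in when it is done.

Besides the shell and the picture viewer there is one more tool, called after "Emit:" as a command line: name --pt "numbers of a row" for each row, then --argument value for the rest. play_rows: Moves the arm, as the interface text tells. Its arguments: {"type":"object","properties":{"commands":{"type":"array","items":{"type":"array","items":{"type":"number"}}},"grip_force":{"type":"number"}},"required":["commands"]}

```bash
ls; mkdir -p pics; python3 - <<'E'
from plant import robot
import cv2,numpy as np
for n in("scene","top"):
    c=robot.camera(n); cv2.imwrite(f"pics/{n}0.png",c["image"][:,:,::-1])
    np.savez(f"pics/{n}0.npz",**c)
    print({k:v for k,v in c.items() if k!="image"})
print(robot.state()); print(robot.tips_ahead)
E
```

```text
pics
{'fx': 578.5138169324989, 'fy': 578.5138169324989, 'cx': 320.8746951248179, 'cy': 243.75415083925145, 'xyz': array([ 0.92240865, -0.6397554 ,  1.20219014]), 'orientation': array([[ 0.83917003, -0.44301773,  0.31548208],
       [ 0.54384269,  0.68924877, -0.47871835],
       [-0.00536492,  0.57329871,  0.81932887]])}
{'fx': 616.2206289244951, 'fy': 616.2206289244951, 'cx': 324.11232277627903, 'cy': 234.0063562595349, 'xyz': array([ 0.34254509, -0.02102666,  1.68980874]), 'orientation': array([[-0.02342351,  0.995532  , -0.09147339],
       [-0.99965497, -0.02441145, -0.00969625],
       [-0.01188593,  0.09121471,  0.99576031]])}
{'time_s': 0.1, 'joint_positions': array([-1.45411693e+00,  2.45747969e-01,  1.55892452e+00, -2.26754952e-06,
        1.33869806e+00, -1.74097620e-01]), 'joint_vel': array([-0.00014553, -0.00238439, -0.00361349, -0.00013708, -0.00084125,
        0.00056872]), 'joint_torque': array([-1.25177045e-03, -4.30670679e+01, -3.27128184e+01, -1.75305731e-04,
        2.79574495e-03, -7.50680755e-06]), 'tcp_pos': array([ 0.18630033, -0.6222073 ,  0.23827069]), 'ee_rot': array([[ 9.58021279e-01,  2.86697028e-01, -2.09164313e-04],
       [ 2.86696941e-01, -9.58019701e-01,  1.76554304e-03],
       [ 3.05792408e-04, -1.75139457e-03, -9.99998420e-01]]), 'contact_force': array([-0.24667181,  0.57894133, -0.59759414]), 'moment': array([ 0.05146507,  0.01643407, -0.07129328]), 'grasp_force': 0.0, 'width': 0.0853845215697052}
0.008
```

View pics/scene0.png

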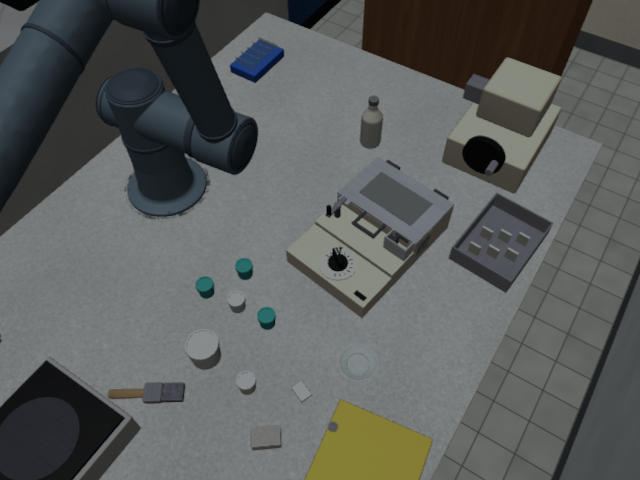

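View pics/top0.png

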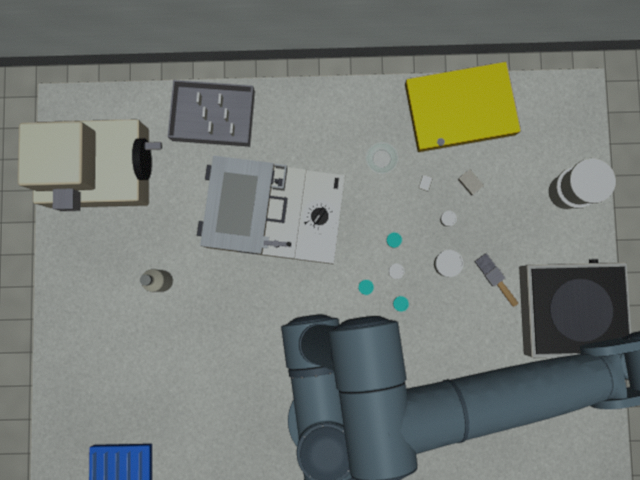

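The views show two white pots (top: 397,271 and 449,218), the tub (449,263) and three turquoise decoys. The warmer is at about (275,212), with its y axis pointing left in the top view. I'll zoom in on the warmer next.

```bash
python3 - <<'E'
import cv2,numpy as np
t=cv2.imread("pics/top0.png")[145:275,190:355]; s=cv2.imread("pics/scene0.png")[150:315,280:460]
a=cv2.resize(t,None,fx=4,fy=4,interpolation=cv2.INTER_CUBIC)
cv2.imwrite("pics/a.png",a); cv2.imwrite("pics/b.png",cv2.resize(s,None,fx=3.6,fy=3.6,interpolation=cv2.INTER_CUBIC)); print(a.shape)
E
```

```text
(520, 660, 3)
```

View pics/a.png

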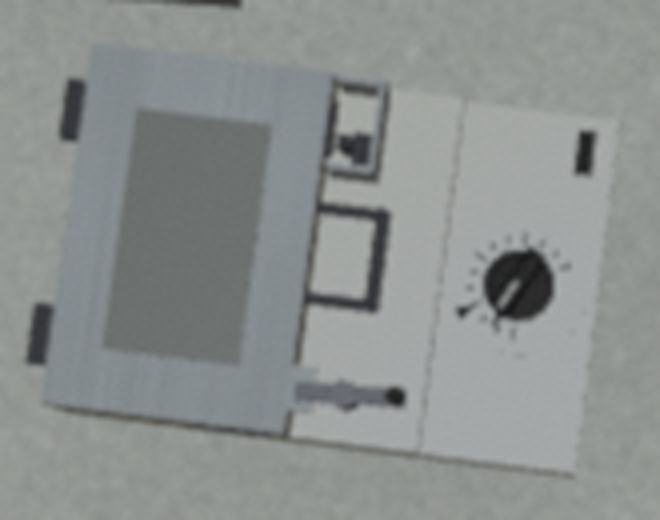

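View pics/b.png

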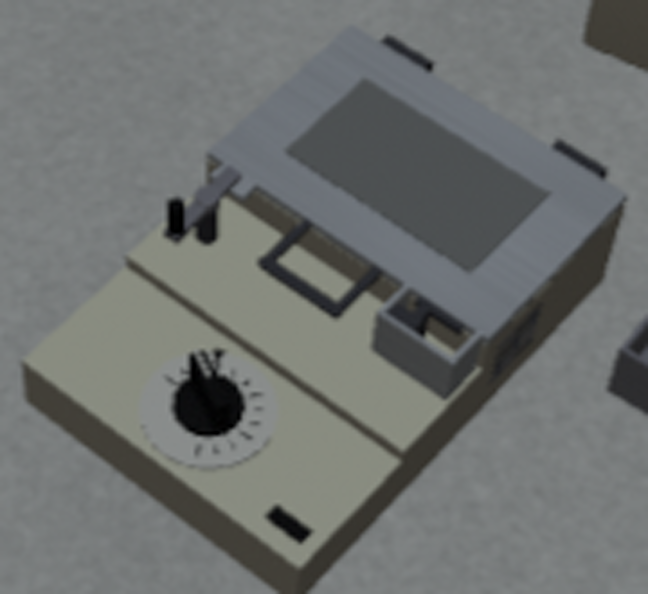

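The crops give four lid corners, two console corners, the knob, the peg and the rider (top crop 463,311). Next I triangulate these and fit the warmer's pose.

```bash
cat > h.py <<'E'
import numpy as np,cv2
def ray(c,px):
    px=np.atleast_2d(px).astype(float)
    d=np.c_[(px[:,0]-c["cx"])/c["fx"],-(px[:,1]-c["cy"])/c["fy"],-np.ones(len(px))]
    return c["xyz"],d@c["orientation"].T
def plane(c,px,z):
    o,d=ray(c,px); return o+d*((z-o[2])/d[:,2])[:,None]
def tri(c1,p1,c2,p2):
    o1,d1=ray(c1,p1);o2,d2=ray(c2,p2);out=[]
    for a,b in zip(d1,d2):
        s=np.linalg.lstsq(np.c_[a,-b],o2-o1,rcond=None)[0]
        out.append(np.r_[(o1+a*s[0]+o2+b*s[1])/2,np.linalg.norm(o1+a*s[0]-o2-b*s[1])])
    return np.array(out)
def fit(model,pts):
    a=model-model.mean(0);b=pts-pts.mean(0)
    yaw=np.arctan2((a[:,0]*b[:,1]-a[:,1]*b[:,0]).sum(),(a*b).sum())
    R=np.array([[np.cos(yaw),-np.sin(yaw)],[np.sin(yaw),np.cos(yaw)]])
    t=pts.mean(0)-R@model.mean(0); return yaw,R,t
E
python3 - <<'E'
from h import *
np.set_printoptions(suppress=True,precision=4)
T=dict(np.load("pics/top0.npz"));S=dict(np.load("pics/scene0.npz"))
tp=np.array([(92,43),(333,75),(287,437),(44,404),(615,118),(575,475),(398,397),(463,311)])/4+[190,145]
sp=np.array([(625,200),(487,340),(207,155),(350,27),(300,572),(25,365),(177,203),(196,357)])/3.6+[280,150]
print(tri(T,tp,S,sp))
m=np.array([(120,80),(120,-80),(-120,-80),(-120,80),(120,-270),(-120,-270)])/1e3
z=np.array([.097]*4+[.05]*2)
for c,p in((T,tp),(S,sp)):
    P=np.array([plane(c,q,h)[0] for q,h in zip(p,z)])[:,:2]
    yaw,R,t=fit(m,P); print(yaw,t,"\n",(P-t)@R-m)
    for q,h in((p[6],.1305),(p[7],.05)): print((plane(c,q,h)[0,:2]-t)@R)
# white / teal
for n,c in(("top",T),("scene",S)):
    im=cv2.cvtColor(c["image"],cv2.COLOR_RGB2HSV)
    print(n,im[271,397] if n=="top" else im[300,236])
# pots
pt=[(397,271),(449,218),(449,263)];ps=[(236,296),(246,377),(203,342)]
print(tri(T,pt,S,ps))
E
```

```text
[[ 0.7053  0.2841  0.0876  0.0009]
 [ 0.6801  0.1253  0.0918  0.004 ]
 [ 0.4429  0.1599  0.0903  0.0061]
 [ 0.4677  0.3174  0.0923  0.0047]
 [ 0.6546 -0.0617  0.0426  0.0008]
 [ 0.4159 -0.0268  0.0407  0.0063]
 [ 0.4648  0.085   0.1304  0.0076]
 [ 0.5201  0.0397  0.0532  0.0109]]
-0.14355515145100947 [0.5715 0.2203] 
 [[ 0.0011 -0.0001]
 [-0.0014 -0.0005]
 [-0.001  -0.0012]
 [ 0.0015 -0.0015]
 [ 0.0009  0.0025]
 [-0.0011  0.0008]]
[-0.0889 -0.1519]
[-0.0211 -0.1818]
-0.14753347616740525 [0.5779 0.2186] 
 [[-0.0004 -0.0035]
 [-0.0023  0.001 ]
 [ 0.0005  0.0002]
 [ 0.0003 -0.0003]
 [-0.0005  0.0009]
 [ 0.0024  0.0016]]
[-0.0899 -0.1458]
[-0.0357 -0.1881]
top [ 96   8 170]
scene [ 98   7 140]
[[ 0.3917 -0.1947  0.0474  0.0049]
 [ 0.5298 -0.3384  0.0482  0.0047]
 [ 0.4092 -0.3299  0.0641  0.0057]]
```

Emit:
play_rows --pt "0 0.0 0 -0.1 0 0 0" --pt "0 0.05 -0.05 -0.18 0 0 8" --pt "0 0.09 -0.1 -0.18 0 0 16" --pt "0 0.13 -0.14 -0.18 0 0 25" --pt "0 0.17 -0.185 -0.18 0 0 25" --pt "0 0.21 -0.23 -0.18 0 0 25" --pt "0 0.25 -0.27 -0.18 0 0 25" --pt "0 0.29 -0.315 -0.18 0 0 25" --pt "0 0.33 -0.36 -0.18 0 0 25" --pt "0 0.33 -0.36 -0.18 0 0 25"

```text
time_s: 1.35
tcp_pos: [0.3999, -0.1806, 0.4192]
ee_rot: [[0.99, -0.142, 0.0], [-0.142, -0.99, 0.0], [0.0, -0.0, -1.0]]
contact_force: [-0.1, -0.9, 0.4]
width: 0.0856
grasp_force: 0.0
```

```bash
cat >> h.py <<'E'
from plant import robot
YAW,WT=-0.1455,np.array([0.5745,0.2195])
def RW(): return np.array([[np.cos(YAW),-np.sin(YAW)],[np.sin(YAW),np.cos(YAW)]])
def w2W(p): return np.r_[RW()@np.array(p[:2])+WT,p[2:]]
def W2w(p): return np.r_[(np.array(p[:2])-WT)@RW(),p[2:]]
def wrist(name):
    s=robot.state();c=robot.camera("wrist");cv2.imwrite(f"pics/{name}.png",c["image"][:,:,::-1])
    H=c["hand_eye"];R=s["ee_rot"]
    c["xyz"]=s["tcp_pos"]+R@H[:3,3];c["orientation"]=R@H[:3,:3];np.savez(f"pics/{name}.npz",**c);return c
def go(world):
    s=robot.state();R=s["ee_rot"]
    print("tool shift",(R.T@(np.array(world)-s["tcp_pos"])).round(4),"yaw",np.degrees(np.arctan2(R[1,0],R[0,0])).round(2),"z",R[:,2].round(4))
np.set_printoptions(suppress=True,precision=4)
E
python3 - <<'E'
from h import *
s=robot.state();print(s["tcp_pos"],s["time_s"]);c=robot.camera("wrist");print({k:v for k,v in c.items() if k!="image"})
go([.50,.09,.42]); go([.45,-.25,.42])
E
```

```text
[ 0.3999 -0.1806  0.4192] 1.35
{'fx': 373.97976914822686, 'fy': 373.97976914822686, 'cx': 310.23016984659085, 'cy': 237.30133063931854, 'hand_eye': array([[-0.0001,  0.9597,  0.2809,  0.0708],
       [ 1.    ,  0.    ,  0.0001,  0.0005],
       [ 0.0001,  0.2809, -0.9597, -0.134 ],
       [ 0.    ,  0.    ,  0.    ,  1.    ]])}
tool shift [ 0.0608 -0.2801 -0.0001] yaw -8.05 z [ 0.0012  0.0018 -1.    ]
tool shift [ 0.0589  0.0636 -0.0008] yaw -8.05 z [ 0.0012  0.0018 -1.    ]
```

Emit:
play_rows --pt "0 0.02 -0.06 0 0 0 0" --pt "0 0.04 -0.12 0 0 0 0" --pt "0 0.06 -0.18 0 0 0 0" --pt "0 0.08 -0.23 0 0 0 0" --pt "0 0.1 -0.28 0 0 0 0" --pt "0 0.1 -0.28 0 0 0 0" --pt "0 0.1 -0.28 0 0 0 0"

```text
time_s: 2.28
tcp_pos: [0.5387, 0.0789, 0.4188]
ee_rot: [[0.989, -0.145, -0.001], [-0.145, -0.989, -0.0], [-0.001, 0.001, -1.0]]
contact_force: [-0.6, 0.6, -0.2]
width: 0.0852
grasp_force: 0.0
```

```bash
python3 - <<'E'
from h import *
c=wrist("w1");print(robot.state()["tcp_pos"],c["xyz"])
E
```

```text
[0.5386 0.0784 0.4191] [0.6088 0.0682 0.5527]
```

View pics/w1.png

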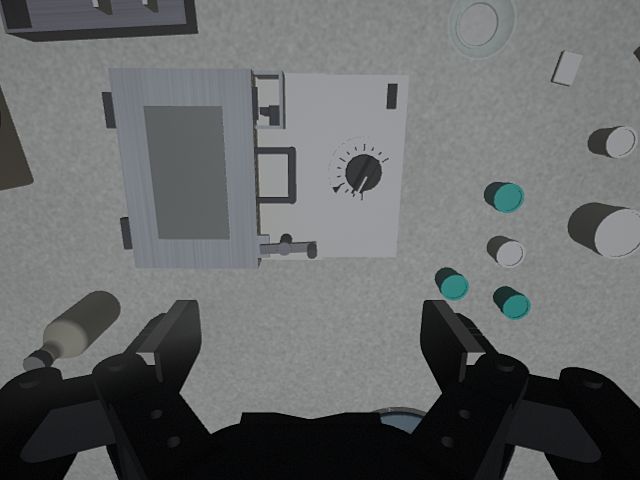

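The wrist view shows the whole warmer: peg top at (312,249), bar at (293,175), knob at (363,173) and rider at (337,188). I'll refit the pose from this.

```bash
cat > f.py <<'E'
from h import *
W=dict(np.load("pics/w1.npz"));T=dict(np.load("pics/top0.npz"))
wp=np.array([(109,69),(252,69),(258,268),(136,268),(408,75),(397,257)])
m=np.array([(120,80),(120,-80),(-120,-80),(-120,80),(120,-270),(-120,-270)])/1e3
z=np.array([.097]*4+[.05]*2)
P=np.array([plane(W,q,h)[0] for q,h in zip(wp,z)])[:,:2]
yaw,R,t=fit(m,P);print(yaw,t,"\n",(P-t)@R-m)
tp=np.array([(92,43),(333,75),(287,437),(44,404),(615,118),(575,475),(398,397),(463,311),(378,262)])/4+[190,145]
wq=np.r_[wp,[(312,249),(337,188),(293,175)]]
X=tri(W,wq,T,tp);print(np.c_[(X[:,:2]-t)@R,X[:,2:]])
for n,q,h in(("peg",(312,249),.1305),("bar",(293,175),.098),("rider",(337,188),.05),("line",(356,192),.0885),("bar end",(372,160),.0885)): print(n,(plane(W,q,h)[0,:2]-t)@R)
E
python3 f.py; python3 - <<'E'
import cv2
i=cv2.imread("pics/w1.png")[120:280,240:420];cv2.imwrite("pics/w1c.png",cv2.resize(i,None,fx=3.7,fy=3.7,interpolation=cv2.INTER_CUBIC))
E
```

```text
-0.14820344885288728 [0.5742 0.2214] 
 [[-0.0009 -0.0008]
 [-0.0005 -0.0012]
 [ 0.0011  0.0009]
 [ 0.0007 -0.0004]
 [-0.0004  0.002 ]
 [ 0.0001 -0.0006]]
[[ 0.1187  0.0791  0.097   0.0008]
 [ 0.1253 -0.0754  0.0526  0.0013]
 [-0.1226 -0.0799  0.0877  0.0043]
 [-0.1204  0.0782  0.0964  0.0037]
 [ 0.1198 -0.2684  0.0484  0.0002]
 [-0.1219 -0.2716  0.0446  0.0008]
 [-0.0894 -0.1506  0.1063  0.0028]
 [-0.0223 -0.1832  0.0456  0.0002]
 [-0.0006 -0.1252  0.0801  0.0002]]
peg [-0.0818 -0.1491]
bar [ 0.0016 -0.126 ]
rider [-0.0215 -0.183 ]
line [-0.0205 -0.204 ]
bar end [ 0.0188 -0.2221]
```

View pics/w1c.png

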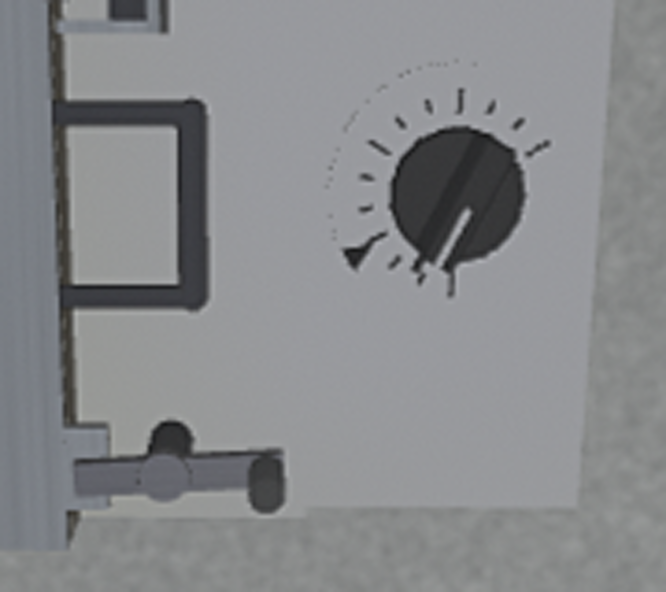

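Peg is at warmer (-88,-150) mm. The rider is at about 1.015 rad and the knob at about 0.49 rad. The refit residuals are within 2 mm, so I'm going for the latch.

```bash
sed -i 's/^YAW,WT=.*/YAW,WT=-0.1482,np.array([0.5742,0.2214])/' h.py; python3 - <<'E'
from h import *
W=dict(np.load("pics/w1.npz"))
p=plane(W,(312,254.5),.1305)[0];print(W2w(p)); print(robot.state()["joint_positions"])
go(np.r_[w2W([-.0885,-.150]),.20])
E
```

```text
[-0.0886 -0.1491  0.1305]
[-0.0637 -0.094   1.5946 -0.0003  1.6414  1.6537]
tool shift [-0.0743  0.0031  0.2191] yaw -8.41 z [-0.0005 -0.0003 -1.    ]
```

Emit:
play_rows --pt "0.5 -0.04 0.003 0.04 0 0 0" --pt "0.5 -0.074 0.003 0.09 0 0 0" --pt "0.5 -0.074 0.003 0.15 0 0 0" --pt "0.5 -0.074 0.003 0.21 0 0 0" --pt "0.5 -0.074 0.003 0.219 0 0 0" --pt "0.5 -0.074 0.003 0.219 0 0 0" --pt "0.5 -0.074 0.003 0.219 0 0 0"

```text
time_s: 3.2
tcp_pos: [0.4672, 0.0867, 0.2035]
ee_rot: [[0.989, -0.146, 0.006], [-0.146, -0.989, -0.0], [0.006, -0.0, -1.0]]
contact_force: [-1.0, -0.1, 1.1]
width: 0.0427
grasp_force: 0.0
```

```bash
python3 - <<'E'
from h import *
c=wrist("w2")
go(np.r_[w2W([-.0885,-.150]),.116]); print(robot.state()["width"])
E
```

```text
tool shift [-0.0029  0.0011  0.0873] yaw -8.36 z [ 0.0053 -0.0003 -1.    ]
0.04283361414571016
```

View pics/w2.png

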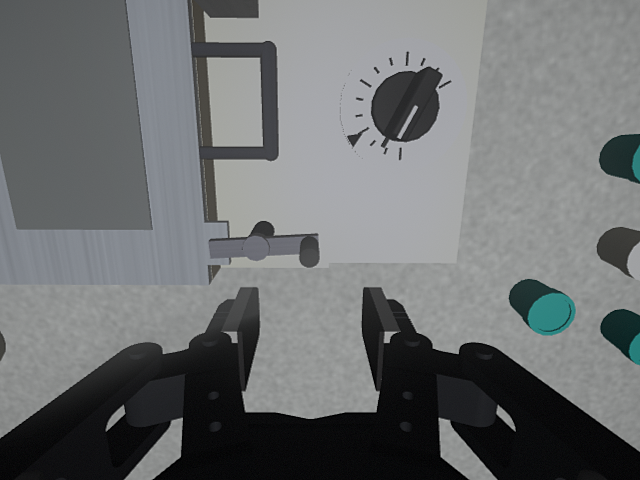

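```bash
python3 - <<'E'
from h import *
W=dict(np.load("pics/w2.npz"));V=dict(np.load("pics/w1.npz"))
print(W2w(plane(W,(309,259),.1305)[0]),W2w(plane(W,(353,140),.05)[0]),W2w(plane(W,(270,101),.098)[0]))
for a,b in(((309,259),(312,254.5)),((353,140),(337,188)),((270,101),(293,175))):
    x=tri(W,[a],V,[b])[0];print(W2w(x))
go(np.r_[w2W([-.0885,-.150]),.115])
E
```

```text
[-0.0886 -0.1488  0.1305] [-0.0229 -0.1812  0.05  ] [ 0.0009 -0.125   0.098 ]
[-0.0804 -0.1489  0.1541  0.0002]
[-0.0234 -0.1833  0.0364  0.0013]
[ 0.0012 -0.1254  0.0963  0.0011]
tool shift [-0.0029  0.0011  0.0883] yaw -8.36 z [ 0.0053 -0.0003 -1.    ]
```

Both views put the peg within 1 mm of the same place, so I descend and pinch it.

Emit:
play_rows --pt "0.5 -0.003 0.0 0.05 0 0 0" --pt "0.5 -0.003 0.0 0.088 0 0 0" --pt "0.5 -0.003 0.0 0.088 0 0 0" --pt "0.85 -0.003 0.0 0.088 0 0 0" --pt "0.85 -0.003 0.0 0.088 0 0 0" --pt "0.95 -0.003 0.0 0.088 0 0 0" --pt "0.95 -0.003 0.0 0.088 0 0 0" --grip_force 25

```text
time_s: 4.12
tcp_pos: [0.4632, 0.0879, 0.1134]
ee_rot: [[0.989, -0.145, 0.002], [-0.145, -0.989, 0.001], [0.002, -0.001, -1.0]]
contact_force: [1.0, 3.8, 5.0]
width: 0.0112
grasp_force: 25.0
```

Emit:
play_rows --pt "0.95 0.007 -0.001 0 0 0 0" --pt "0.95 0.015 -0.004 0 0 0 0" --pt "0.95 0.023 -0.009 0 0 0 0" --pt "0.95 0.028 -0.016 0 0 0 0" --pt "0.95 0.032 -0.024 0 0 0 0" --pt "0.95 0.0335 -0.031 0 0 0 0" --pt "0.95 0.0335 -0.034 0 0 0 0" --pt "0.95 0.0335 -0.034 0 0 0 0"

```text
time_s: 5.12
tcp_pos: [0.5052, 0.114, 0.1142]
ee_rot: [[0.989, -0.144, 0.013], [-0.144, -0.99, -0.005], [0.013, 0.003, -1.0]]
contact_force: [14.5, -7.5, -3.5]
width: 0.0109
grasp_force: 24.8
```

```bash
python3 - <<'E'
from h import *
print(W2w(robot.state()["tcp_pos"]))
E
```

```text
[-0.0524 -0.1164  0.1142]
```

The latch is at about 1.53 rad. I release the peg and go to the lid bar.

Emit:
play_rows --pt "0.5 0 0 0 0 0 0" --pt "0.5 0 0 0 0 0 0" --pt "0.5 0 0 -0.06 0 0 0" --pt "0.5 0.03 0.008 -0.06 0 0 0" --pt "0.5 0.062 0.009 -0.06 0 0 0" --pt "0.5 0.062 0.009 -0.06 0 0 0" --pt "0.5 0.062 0.009 -0.06 0 0 0"

```text
time_s: 6.0
tcp_pos: [0.5592, 0.0986, 0.1714]
ee_rot: [[0.989, -0.145, -0.002], [-0.145, -0.989, 0.0], [-0.002, 0.0, -1.0]]
contact_force: [-0.3, 0.6, -0.0]
width: 0.0422
grasp_force: 0.0
```

```bash
python3 - <<'E'
from h import *
c=wrist("w3")
go(np.r_[w2W([.010,-.1252]),.084])
E
```

```text
tool shift [0.007  0.0016 0.0875] yaw -8.31 z [-0.002  0.    -1.   ]
```

View pics/w3.png

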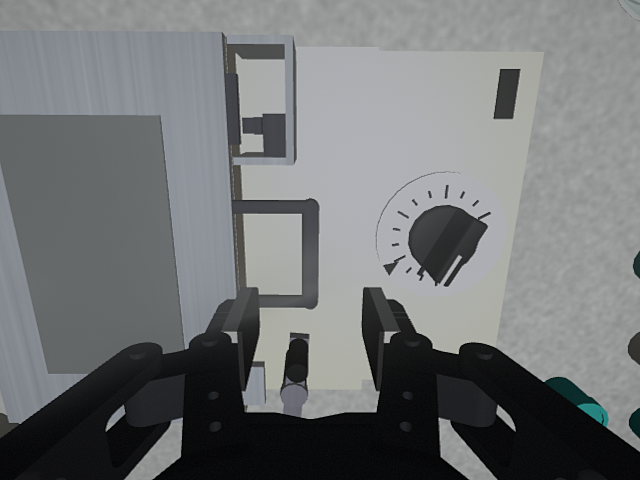

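The latch arm now lies across x at about (297,380), the bar is at (311,252) and the tab is in its shroud at (273,135). I descend and grip the bar.

Emit:
play_rows --pt "0.5 0.007 0.0016 0.05 0 0 0" --pt "0.5 0.007 0.0016 0.087 0 0 0" --pt "0.5 0.007 0.0016 0.087 0 0 0" --pt "0.85 0.007 0.0016 0.087 0 0 0" --pt "0.85 0.007 0.0016 0.087 0 0 0" --pt "0.95 0.007 0.0016 0.087 0 0 0" --pt "0.95 0.007 0.0016 0.087 0 0 0" --grip_force 40

```text
time_s: 6.92
tcp_pos: [0.5686, 0.0973, 0.0877]
ee_rot: [[0.989, -0.145, 0.005], [-0.146, -0.989, 0.003], [0.004, -0.004, -1.0]]
contact_force: [0.1, 6.2, 2.9]
width: 0.0086
grasp_force: 39.0
```

Emit:
play_rows --pt "0.95 0 0 -0.008 0 0 0" --pt "0.95 0 -0.0005 -0.016 0 0 0" --pt "0.95 0 -0.001 -0.022 0 0 0" --pt "0.95 0 -0.0015 -0.025 0 0 0" --pt "0.95 0 -0.0015 -0.025 0 0 0" --pt "0.95 0 -0.0015 -0.025 0 0 0"

```text
time_s: 7.68
tcp_pos: [0.5688, 0.0992, 0.1119]
ee_rot: [[0.989, -0.145, 0.005], [-0.145, -0.989, 0.004], [0.005, -0.005, -1.0]]
contact_force: [3.8, 8.8, -3.1]
width: 0.0087
grasp_force: 39.1
```

Emit:
play_rows --pt "0.6 0 0 0 0 0 0" --pt "0.6 0 0 0 0 0 0" --pt "0.6 0 0 -0.06 0 0 0" --pt "1 0.0 0 -0.09 0 0 0" --pt "1 0.015 -0.02 -0.09 0 0 0" --pt "1 0.03 -0.025 -0.09 0 0 0" --pt "1 0.03 -0.025 -0.09 0 0 0"

```text
time_s: 8.55
tcp_pos: [0.6011, 0.1175, 0.2007]
ee_rot: [[0.989, -0.145, 0.001], [-0.145, -0.989, -0.0], [0.001, 0.0, -1.0]]
contact_force: [-0.4, -0.3, -0.7]
width: -0.0003
grasp_force: 0.0
```

```bash
python3 - <<'E'
from h import *
c=wrist("w4")
i=cv2.imread("pics/w4.png")[0:330,120:560];cv2.imwrite("pics/w4c.png",cv2.resize(i,None,fx=1.8,fy=1.8,interpolation=cv2.INTER_CUBIC))
go(np.r_[w2W([.048,-.102]),.119])
E
```

```text
tool shift [0.0067 0.003  0.0814] yaw -8.35 z [-0.0003 -0.0002 -1.    ]
```

View pics/w4c.png

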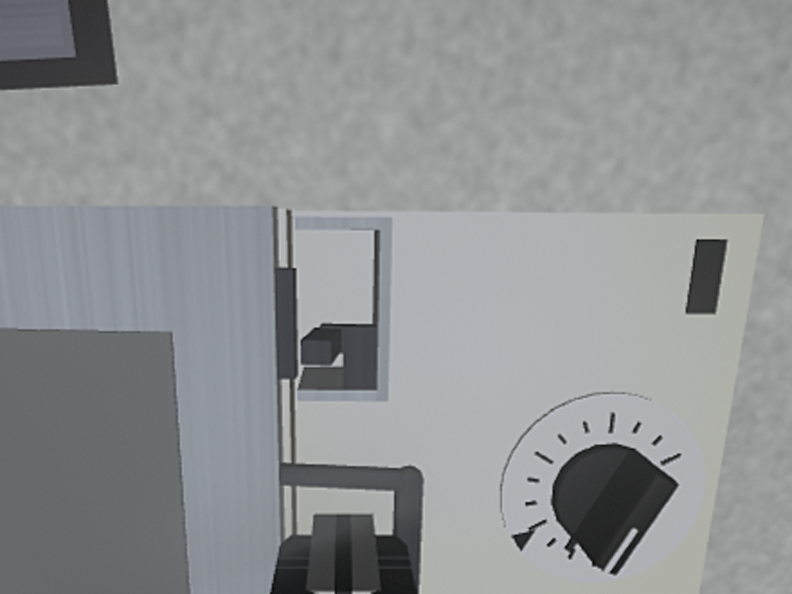

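```bash
python3 - <<'E'
from h import *
W=dict(np.load("pics/w4.npz"))
for z in(.101,.1215): print(W2w(plane(W,(120+317/1.8,353/1.8),z)[0]))
for q in((302,353),(332,353),(317,342),(317,364)): print(W2w(plane(W,(120+q[0]/1.8,q[1]/1.8),.1215)[0]))
E
```

```text
[ 0.0714 -0.0903  0.101 ]
[ 0.075  -0.0911  0.1215]
[ 0.075  -0.0863  0.1215]
[ 0.075  -0.0959  0.1215]
[ 0.0785 -0.0911  0.1215]
[ 0.0714 -0.091   0.1215]
```

The tab top reads (75,-91) mm at a height of 121.5 mm, as it should. I descend on its -x side and push it to +x.

Emit:
play_rows --pt "1 0.006 -0.004 0.05 0 0 0" --pt "1 0.006 -0.004 0.081 0 0 0" --pt "1 0.006 -0.004 0.081 0 0 0" --pt "1 0.015 -0.004 0.081 0 0 0" --pt "1 0.022 -0.004 0.081 0 0 0" --pt "1 0.028 -0.004 0.081 0 0 0" --pt "1 0.033 -0.004 0.081 0 0 0" --pt "1 0.0365 -0.004 0.081 0 0 0" --pt "1 0.0365 -0.004 0.081 0 0 0" --pt "1 0.0365 -0.004 0.081 0 0 0"

```text
time_s: 9.85
tcp_pos: [0.6365, 0.1164, 0.1188]
ee_rot: [[0.989, -0.145, -0.002], [-0.145, -0.989, -0.0], [-0.002, 0.0, -1.0]]
contact_force: [-3.8, -0.6, 0.6]
width: -0.0001
grasp_force: 2.3
```

```bash
python3 - <<'E'
from h import *
c=wrist("w5")
i=cv2.imread("pics/w5.png")[100:480,140:500];cv2.imwrite("pics/w5c.png",cv2.resize(i,None,fx=1.5,fy=1.5))
print(W2w(robot.state()["tcp_pos"]))
E
```

```text
[ 0.0771 -0.0947  0.1188]
```

View pics/w5c.png

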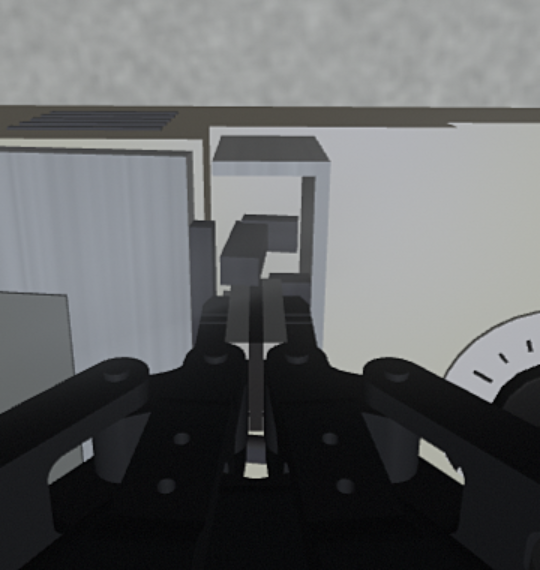

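The tab sits against the fingers at (240,265), with about 16 mm of travel. I go back to the bar.

Emit:
play_rows --pt "1 -0.003 0 0 0 0 0" --pt "1 -0.003 0 -0.04 0 0 0" --pt "0.6 -0.003 0 -0.08 0 0 0" --pt "0.6 -0.035 0.02 -0.08 0 0 0" --pt "0.6 -0.066 0.028 -0.08 0 0 0" --pt "0.6 -0.066 0.028 -0.08 0 0 0"

```text
time_s: 10.65
tcp_pos: [0.5671, 0.0982, 0.1997]
ee_rot: [[0.989, -0.145, 0.002], [-0.145, -0.989, 0.0], [0.002, -0.0, -1.0]]
contact_force: [0.4, 0.9, 0.1]
width: 0.0345
grasp_force: 0.0
```

```bash
python3 - <<'E'
from h import *
go([.5688,.0985,.110])
E
```

```text
tool shift [ 0.0014 -0.0006  0.0897] yaw -8.35 z [ 0.002  0.    -1.   ]
```

Emit:
play_rows --pt "0.6 0.0014 0 0.05 0 0 0" --pt "0.6 0.0014 0 0.089 0 0 0" --pt "0.6 0.0014 0 0.089 0 0 0" --pt "0.95 0.0014 0 0.089 0 0 0" --pt "0.95 0.0014 0 0.089 0 0 0" --pt "0.95 0.0014 0 0.089 0 0 0" --grip_force 40

```text
time_s: 11.4
tcp_pos: [0.5714, 0.0986, 0.1126]
ee_rot: [[0.989, -0.145, 0.006], [-0.145, -0.989, 0.001], [0.006, -0.002, -1.0]]
contact_force: [3.7, 4.3, 0.4]
width: 0.0084
grasp_force: 39.2
```

Emit:
play_rows --pt "0.95 0 -0.003 -0.0165 0 0 0" --pt "0.95 0 -0.0085 -0.036 0 0 0" --pt "0.95 0 -0.016 -0.055 0 0 0" --pt "0.95 0 -0.0255 -0.0735 0 0 0" --pt "0.95 0 -0.0365 -0.091 0 0 0" --pt "0.95 0 -0.0495 -0.1065 0 0 0" --pt "0.95 0 -0.064 -0.1215 0 0 0" --pt "0.95 0 -0.0795 -0.1345 0 0 0" --pt "0.95 0 -0.0795 -0.1345 0 0 0"

```text
time_s: 12.52
tcp_pos: [0.5829, 0.1742, 0.2504]
ee_rot: [[0.989, -0.145, 0.007], [-0.145, -0.989, -0.007], [0.008, 0.006, -1.0]]
contact_force: [-3.3, -9.5, 14.2]
width: 0.0083
grasp_force: 40.5
```

Emit:
play_rows --pt "0.95 0 -0.017 -0.0115 0 0 0" --pt "0.95 0 -0.035 -0.0213 0 0 0" --pt "0.95 0 -0.054 -0.029 0 0 0" --pt "0.95 0 -0.0735 -0.035 0 0 0" --pt "0.95 0 -0.0935 -0.039 0 0 0" --pt "0.95 0 -0.114 -0.041 0 0 0" --pt "0.95 0 -0.1345 -0.041 0 0 0" --pt "0.95 0 -0.1345 -0.041 0 0 0" --pt "0.95 0 -0.1345 -0.041 0 0 0"

```text
time_s: 13.65
tcp_pos: [0.6034, 0.3104, 0.2917]
ee_rot: [[0.989, -0.145, 0.012], [-0.145, -0.989, 0.003], [0.012, -0.004, -1.0]]
contact_force: [4.7, 2.1, 9.8]
width: 0.0082
grasp_force: 42.6
```

```bash
python3 - <<'E'
from h import *
print(W2w(robot.state()["tcp_pos"]))
c=robot.camera("scene");cv2.imwrite("pics/s2.png",c["image"][:,:,::-1]);np.savez("pics/s2.npz",**c)
c=robot.camera("top");cv2.imwrite("pics/t2.png",c["image"][:,:,::-1]);np.savez("pics/t2.npz",**c)
E
```

```text
[0.0158 0.0923 0.2917]
```

Emit:
play_rows --pt "0.5 0 0 0 0 0 0" --pt "0.5 0 0 0 0 0 0" --pt "0.5 0 0 -0.06 0 0 0" --pt "0 0 0.01 -0.09 0 0 0" --pt "0 -0.01 0.07 -0.09 0 0 0" --pt "0 -0.01 0.13 -0.09 0 0 0" --pt "0 -0.02 0.19 -0.09 0 0 0" --pt "0 -0.03 0.25 -0.09 0 0 0" --pt "0 -0.04 0.31 -0.09 0 0 0" --pt "0 -0.05 0.37 -0.09 0 0 0"

```text
time_s: 15.0
tcp_pos: [0.4958, -0.0507, 0.3752]
ee_rot: [[0.989, -0.145, -0.001], [-0.145, -0.989, -0.0], [-0.001, 0.0, -1.0]]
contact_force: [0.3, -0.1, 0.2]
width: 0.0849
grasp_force: 0.0
```

Emit:
play_rows --pt "0 -0.005 0.06 0.0 0 0 0" --pt "0 -0.01 0.12 0.0 0 0 0" --pt "0 -0.015 0.18 0.0 0 0 0" --pt "0 -0.015 0.21 0.0 0 0 0" --pt "0 -0.015 0.21 0.0 0 0 0" --pt "0 -0.015 0.21 0.0 0 0 0"

```text
time_s: 15.75
tcp_pos: [0.4518, -0.254, 0.3754]
ee_rot: [[0.989, -0.145, -0.001], [-0.145, -0.989, 0.001], [-0.001, -0.001, -1.0]]
contact_force: [0.4, 0.5, 0.2]
width: 0.0852
grasp_force: 0.0
```

```bash
cat > pots.py <<'E'
from h import *
import sys
c=wrist(sys.argv[1]);print(robot.state()["tcp_pos"],c["xyz"])
hsv=cv2.cvtColor(c["image"],cv2.COLOR_RGB2HSV)
m=((hsv[...,2]>165)&(hsv[...,1]<25)).astype(np.uint8);m=cv2.morphologyEx(m,cv2.MORPH_OPEN,np.ones((3,3)))
cs,_=cv2.findContours(m,cv2.RETR_EXTERNAL,cv2.CHAIN_APPROX_NONE)
for k in cs:
    if cv2.contourArea(k)<120: continue
    (x,y),r=cv2.minEnclosingCircle(k);e=cv2.fitEllipse(k)
    d=c["fx"]*0.042/np.linalg.norm(c["xyz"][2]-.04)
    print("px",round(x),round(y),"r",round(r,1),"area",cv2.contourArea(k),"world",plane(c,e[0],.04)[0])
E
python3 pots.py w6
```

```text
[ 0.452  -0.2537  0.3756] [ 0.5218 -0.2648  0.5093]
```

View pics/w6.png

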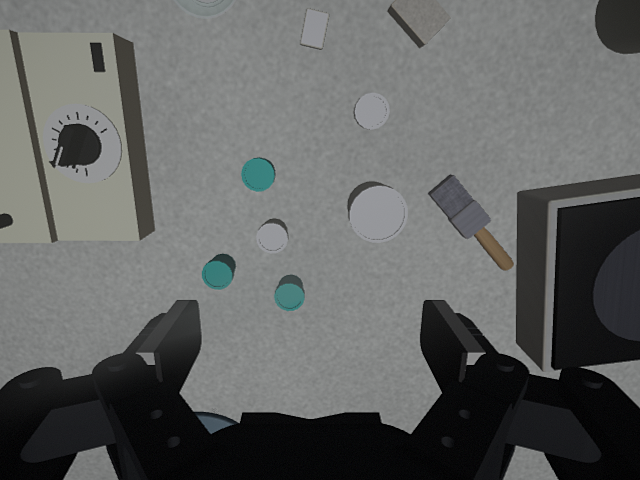

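Pots are at (272,237) and (371,111), the tub at (378,213), and the lanes beside pot A are free. I compute their positions.

```bash
python3 - <<'E'
from h import *
c=dict(np.load("pics/w6.npz"));T=dict(np.load("pics/t2.npz"))
g=cv2.cvtColor(c["image"],cv2.COLOR_RGB2GRAY)
cir=[]
for (x,y) in((272,237),(371,111),(378,213)):
    w=40;s=cv2.medianBlur(g[y-w:y+w,x-w:x+w],5);r=cv2.HoughCircles(s,cv2.HOUGH_GRADIENT,1,60,param1=60,param2=10,minRadius=12,maxRadius=34)
    q=r[0][0];cir.append((q[0]+x-w,q[1]+y-w));print(cir[-1],q[2])
h=np.array([.04,.04,.062]);print([plane(c,q,z)[0] for q,z in zip(cir,h)])
print(tri(c,cir,T,[(397,271),(449,218),(449,263)]))
a=plane(c,cir[0],.04)[0];go([a[0],a[1],.16])
E
```

```text
(np.float32(272.5), np.float32(237.5)) 14.4
(np.float32(372.5), np.float32(110.5)) 17.4
(np.float32(378.5), np.float32(214.5)) 29.4
[array([ 0.3924, -0.1956,  0.04  ]), array([ 0.5304, -0.3405,  0.04  ]), array([ 0.4086, -0.3324,  0.062 ])]
[[ 0.3911 -0.1964  0.0383  0.0027]
 [ 0.5303 -0.3426  0.0313  0.0015]
 [ 0.4075 -0.3331  0.0575  0.0002]]
tool shift [-0.0672 -0.0488  0.2156] yaw -8.27 z [-0.0004  0.0006 -1.    ]
```

Emit:
play_rows --pt "0.25 -0.03 -0.025 0.05 0 0 0" --pt "0.25 -0.067 -0.049 0.1 0 0 0" --pt "0.25 -0.067 -0.049 0.16 0 0 0" --pt "0.25 -0.067 -0.049 0.22 0 0 0" --pt "0.25 -0.067 -0.049 0.28 0 0 0" --pt "0.25 -0.067 -0.049 0.33 0 0 0" --pt "0.25 -0.067 -0.049 0.353 0 0 0" --pt "0.25 -0.067 -0.049 0.353 0 0 0" --pt "0.7 -0.067 -0.049 0.353 0 0 0" --pt "0.7 -0.067 -0.049 0.353 0 0 0" --grip_force 30

```text
time_s: 17.05
tcp_pos: [0.3941, -0.1973, 0.0246]
ee_rot: [[0.99, -0.144, 0.003], [-0.144, -0.99, -0.002], [0.003, 0.002, -1.0]]
contact_force: [0.9, 0.6, 3.1]
width: 0.0409
grasp_force: 30.4
```

Emit:
play_rows --pt "0.7 0 0 0 0 0 0" --pt "0.7 0 0 0 0 0 0" --pt "0.7 0 0 -0.06 0 0 0" --pt "0.7 0 0 -0.12 0 0 0" --pt "0.7 0 0 -0.18 0 0 0" --pt "0.7 0 0 -0.22 0 0 0" --pt "0.7 0 0 -0.22 0 0 0"

```text
time_s: 17.92
tcp_pos: [0.3942, -0.1979, 0.2472]
ee_rot: [[0.989, -0.145, 0.007], [-0.145, -0.989, -0.006], [0.008, 0.005, -1.0]]
contact_force: [0.2, 0.3, -0.3]
width: 0.0411
grasp_force: 30.7
```

```bash
python3 - <<'E'
from h import *
go(np.r_[w2W([-.045,-.012]),.24]);print(robot.state()["joint_positions"])
E
```

```text
tool shift [ 0.0722 -0.4291  0.0056] yaw -8.34 z [ 0.0067 -0.0061 -1.    ]
[-0.7233 -0.286   2.0659 -0.0001  1.3526  0.9931]
```

Emit:
play_rows --pt "0.7 0.01 -0.055 0 0 0 0" --pt "0.7 0.02 -0.11 0 0 0 0" --pt "0.7 0.03 -0.165 0 0 0 0" --pt "0.7 0.04 -0.22 0 0 0 0" --pt "0.7 0.05 -0.275 0 0 0 0" --pt "0.7 0.06 -0.33 0 0 0 0" --pt "0.7 0.07 -0.385 0 0 0 0" --pt "0.7 0.072 -0.43 0 0 0 0" --pt "0.7 0.072 -0.43 0 0 0 0" --pt "0.7 0.072 -0.43 0 0 0 0"

```text
time_s: 19.18
tcp_pos: [0.5256, 0.2181, 0.2414]
ee_rot: [[0.989, -0.145, -0.002], [-0.145, -0.989, -0.001], [-0.002, 0.001, -1.0]]
contact_force: [-0.1, 0.4, -0.2]
width: 0.0407
grasp_force: 30.9
```

```bash
python3 - <<'E'
from h import *
wrist("w7")
go(np.r_[w2W([-.045,-.012]),.055]);print(W2w(robot.state()["tcp_pos"]),robot.state()["width"])
E
```

```text
tool shift [0.0027 0.001  0.1868] yaw -8.38 z [-0.0016 -0.0006 -1.    ]
[-0.0474 -0.0108  0.2418] 0.04106939109048852
```

View pics/w7.png

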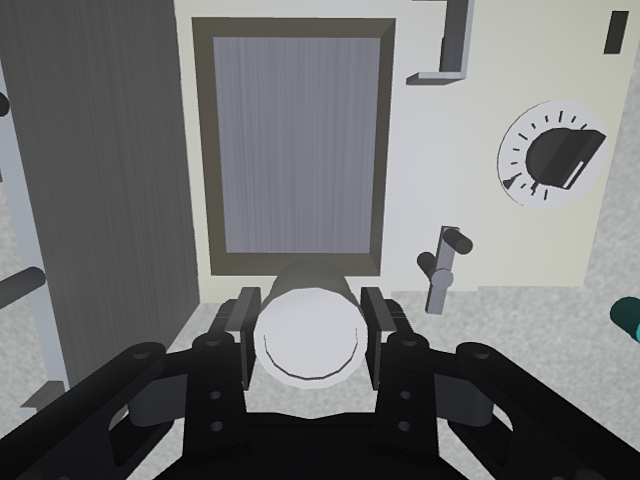

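The chamber is open with its floor corners at (213,37) and (370,253), and the pot is held upright at (311,335). The latch is off at (443,270). I check the floor before lowering.

```bash
python3 - <<'E'
from h import *
W=dict(np.load("pics/w7.npz"))
for q,z in(((213,37),.028),((381,37),.028),((370,253),.028),((226,253),.028),((192,18),.088),((395,18),.088)): print(W2w(plane(W,q,z)[0]))
E
```

```text
[0.0953 0.0705 0.028 ]
[ 0.0957 -0.0699  0.028 ]
[-0.0949 -0.0699  0.028 ]
[-0.0953  0.0713  0.028 ]
[0.0945 0.07   0.088 ]
[ 0.095  -0.0686  0.088 ]
```

The floor agrees to under a millimetre, so I lower the pot.

Emit:
play_rows --pt "0.7 0.002 0.001 0.05 0 0 0" --pt "0.7 0.002 0.001 0.1 0 0 0" --pt "0.7 0.002 0.001 0.15 0 0 0" --pt "0.7 0.002 0.001 0.175 0 0 0" --pt "0.7 0.002 0.001 0.185 0 0 0" --pt "0.7 0.002 0.001 0.187 0 0 0" --pt "0.7 0.002 0.001 0.187 0 0 0" --pt "0.35 0.002 0.001 0.187 0 0 0" --pt "0.35 0.002 0.001 0.187 0 0 0"

```text
time_s: 20.35
tcp_pos: [0.5287, 0.2174, 0.0567]
ee_rot: [[0.989, -0.145, 0.002], [-0.145, -0.989, 0.0], [0.002, -0.001, -1.0]]
contact_force: [0.2, 0.6, -0.7]
width: 0.0554
grasp_force: 0.0
```

Emit:
play_rows --pt "0.35 0 0 -0.05 0 0 0" --pt "0.35 0 0 -0.11 0 0 0" --pt "0.35 0 0 -0.17 0 0 0" --pt "0.2 0 0 -0.23 0 0 0" --pt "0.2 0.02 0.06 -0.28 0 0 0" --pt "0.2 0.04 0.12 -0.3 0 0 0" --pt "0.2 0.05 0.18 -0.3 0 0 0" --pt "0.2 0.055 0.24 -0.3 0 0 0" --pt "0.2 0.06 0.3 -0.3 0 0 0" --pt "0.2 0.06 0.36 -0.3 0 0 0"

```text
time_s: 21.6
tcp_pos: [0.5363, -0.1389, 0.3563]
ee_rot: [[0.989, -0.145, 0.001], [-0.145, -0.989, -0.0], [0.001, 0.0, -1.0]]
contact_force: [0.8, -0.3, -0.3]
width: 0.0682
grasp_force: 0.0
```

```bash
python3 - <<'E'
from h import *
c=wrist("w8")
g=cv2.cvtColor(c["image"],cv2.COLOR_RGB2GRAY)
r=cv2.HoughCircles(cv2.medianBlur(g,3),cv2.HOUGH_GRADIENT,1,25,param1=60,param2=14,minRadius=12,maxRadius=34)
for q in r[0]:
    x,y=int(q[0]),int(q[1]); p=plane(c,q[:2],.04)[0]
    if c["image"][y,x].min()>140: print(q,c["image"][y,x],p,W2w(p))
s=robot.state();print(s["tcp_pos"])
E
```

```text
[482.5 272.5  28.8] [151 153 157] [ 0.3972 -0.3436  0.04  ] [-0.0916 -0.585   0.04  ]
[462.5 257.5  24.6] [151 153 156] [ 0.4215 -0.3188  0.04  ] [-0.0713 -0.5568  0.04  ]
[311.5  38.5  21.6] [141 143 145] [ 0.6985 -0.1646  0.04  ] [ 0.1799 -0.3634  0.04  ]
[474.5 167.5  19.3] [150 152 155] [ 0.5334 -0.3365  0.04  ] [ 0.0421 -0.5578  0.04  ]
[ 17.5 237.5  22.9] [144 145 146] [0.5291 0.2327 0.04  ] [-0.0462  0.0045  0.04  ]
[ 0.5351 -0.1455  0.356 ]
```

Pot A is in the chamber. Pot B has not moved, at (0.532,-0.339).

Emit:
play_rows --pt "0.25 0.01 0.055 0.02 0 0 0" --pt "0.25 0.02 0.11 0.04 0 0 0" --pt "0.25 0.025 0.16 0.07 0 0 0" --pt "0.25 0.025 0.192 0.12 0 0 0" --pt "0.25 0.025 0.192 0.18 0 0 0" --pt "0.25 0.025 0.192 0.24 0 0 0" --pt "0.25 0.025 0.192 0.29 0 0 0" --pt "0.25 0.025 0.192 0.332 0 0 0" --pt "0.25 0.025 0.192 0.332 0 0 0" --pt "0.25 0.025 0.192 0.332 0 0 0"

```text
time_s: 22.9
tcp_pos: [0.5348, -0.3315, 0.0259]
ee_rot: [[0.989, -0.145, 0.002], [-0.145, -0.989, -0.002], [0.003, 0.002, -1.0]]
contact_force: [1.1, -0.7, 1.1]
width: 0.0642
grasp_force: 0.0
```

Emit:
play_rows --pt "0.7 0 0 0 0 0 0" --pt "0.7 0 0 0 0 0 0" --pt "0.7 0 0 0 0 0 0" --pt "0.7 0 0 0 0 0 0" --pt "0.7 0 0 -0.06 0 0 0" --pt "0.7 0 0 -0.12 0 0 0" --pt "0.7 0 0 -0.18 0 0 0" --pt "0.7 0 0 -0.22 0 0 0" --pt "0.7 0 0 -0.22 0 0 0"

```text
time_s: 24.02
tcp_pos: [0.5354, -0.3321, 0.25]
ee_rot: [[0.989, -0.145, 0.008], [-0.145, -0.989, -0.007], [0.009, 0.006, -1.0]]
contact_force: [0.2, 0.4, -0.0]
width: 0.0404
grasp_force: 30.8
```

```bash
python3 - <<'E'
from h import *
go(np.r_[w2W([.045,-.012]),.24])
E
```

```text
tool shift [ 0.0031 -0.5412  0.0069] yaw -8.33 z [ 0.0079 -0.007  -0.9999]
```

Emit:
play_rows --pt "0.7 0 -0.06 0 0 0 0" --pt "0.7 0 -0.12 0 0 0 0" --pt "0.7 0 -0.18 0 0 0 0" --pt "0.7 0 -0.24 0 0 0 0" --pt "0.7 0 -0.3 0 0 0 0" --pt "0.7 0.0 -0.36 0 0 0 0" --pt "0.7 0.003 -0.42 0 0 0 0" --pt "0.7 0.003 -0.48 0 0 0 0" --pt "0.7 0.003 -0.53 0 0 0 0" --pt "0.7 0.003 -0.541 0 0 0 0"

```text
time_s: 25.28
tcp_pos: [0.614, 0.2069, 0.2423]
ee_rot: [[0.99, -0.141, -0.002], [-0.141, -0.99, -0.0], [-0.002, 0.0, -1.0]]
contact_force: [-0.5, -0.5, -1.5]
width: 0.0412
grasp_force: 30.9
```

Emit:
play_rows --pt "0.7 0 0 0 0 0 0" --pt "0.7 0 0 0.02 0 0 0" --pt "0.7 0 0 0.04 0 0 0"

```text
time_s: 25.65
tcp_pos: [0.6146, 0.2027, 0.2018]
ee_rot: [[0.989, -0.147, -0.001], [-0.147, -0.989, -0.0], [-0.001, 0.001, -1.0]]
contact_force: [-1.2, 0.4, -0.6]
width: 0.0408
grasp_force: 30.9
```

```bash
python3 - <<'E'
from h import *
go(np.r_[w2W([.045,-.012]),.056]);print(W2w(robot.state()["tcp_pos"]),robot.state()["width"])
E
```

```text
tool shift [ 0.0025 -0.0006  0.1458] yaw -8.45 z [-0.0013 -0.0004 -1.    ]
[ 0.0427 -0.0125  0.2018] 0.04079974018635181
```

Emit:
play_rows --pt "0.7 0.002 0 0.05 0 0 0" --pt "0.7 0.002 0 0.1 0 0 0" --pt "0.7 0.002 0 0.13 0 0 0" --pt "0.7 0.002 0 0.144 0 0 0" --pt "0.7 0.002 0 0.146 0 0 0" --pt "0.7 0.002 0 0.146 0 0 0" --pt "0.35 0.002 0 0.146 0 0 0" --pt "0.35 0.002 0 0.146 0 0 0"

```text
time_s: 26.65
tcp_pos: [0.6177, 0.2041, 0.059]
ee_rot: [[0.989, -0.145, 0.002], [-0.145, -0.989, 0.0], [0.002, -0.001, -1.0]]
contact_force: [0.2, -0.7, 0.3]
width: 0.0556
grasp_force: 0.0
```

Emit:
play_rows --pt "0.35 0 0 -0.05 0 0 0" --pt "0.35 0 0 -0.11 0 0 0" --pt "0.35 0 0.02 -0.17 0 0 0" --pt "0.5 -0.03 0.05 -0.23 0 0 0" --pt "0.5 -0.05 0.06 -0.28 0 0 0" --pt "0.5 -0.05 0.06 -0.33 0 0 0" --pt "0.5 -0.05 0.06 -0.33 0 0 0"

```text
time_s: 27.52
tcp_pos: [0.5602, 0.1519, 0.395]
ee_rot: [[0.989, -0.145, 0.012], [-0.145, -0.989, 0.001], [0.012, -0.003, -1.0]]
contact_force: [1.4, -0.6, -1.2]
width: 0.0426
grasp_force: 0.0
```

```bash
python3 - <<'E'
from h import *
wrist("w9");c=robot.camera("top");cv2.imwrite("pics/t3.png",c["image"][:,:,::-1])
print(W2w(robot.state()["tcp_pos"]))
i=cv2.imread("pics/w9.png")[:360];j=cv2.imread("pics/t3.png")[150:330,300:620];cv2.imwrite("pics/w9c.png",np.vstack([cv2.resize(i,(480,270)),cv2.resize(j,(480,270))]))
E
```

```text
[-0.005  -0.0711  0.3884]
```

View pics/w9c.png

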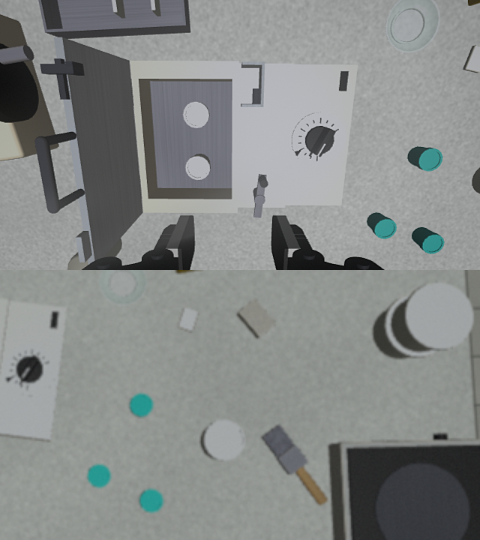

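Both pots stand upright in the chamber at (196,115) and (198,167) in the crop, and only the tub and the decoys remain outside. Next I shut the lid, checking where the bar is first.

```bash
python3 - <<'E'
from h import *
W=dict(np.load("pics/w9.npz"))
print(W2w(plane(W,(58,231),.296)[0]))
go(np.r_[w2W([.0158,.0915]),.40]);go(np.r_[w2W([.0158,.0915]),.2905])
E
```

```text
[0.0038 0.0923 0.296 ]
tool shift [ 0.0212 -0.1625 -0.0115] yaw -8.34 z [ 0.0015  0.0001 -1.    ]
tool shift [ 0.0211 -0.1625  0.098 ] yaw -8.34 z [ 0.0015  0.0001 -1.    ]
```

Emit:
play_rows --pt "0.6 0.01 -0.06 -0.01 0 0 0" --pt "0.6 0.021 -0.12 -0.01 0 0 0" --pt "0.6 0.021 -0.163 -0.01 0 0 0" --pt "0.6 0.021 -0.163 -0.01 0 0 0" --pt "0.6 0.021 -0.163 0.05 0 0 0" --pt "0.6 0.021 -0.163 0.097 0 0 0" --pt "0.6 0.021 -0.163 0.097 0 0 0" --pt "0.95 0.021 -0.163 0.097 0 0 0" --pt "0.95 0.021 -0.163 0.097 0 0 0" --pt "0.95 0.021 -0.163 0.097 0 0 0" --grip_force 40

```text
time_s: 28.88
tcp_pos: [0.6044, 0.3101, 0.2938]
ee_rot: [[0.989, -0.145, 0.005], [-0.145, -0.989, 0.001], [0.004, -0.002, -1.0]]
contact_force: [-0.6, -1.6, 4.6]
width: 0.0084
grasp_force: 40.3
```

```bash
python3 - <<'E'
from h import *
print(W2w(robot.state()["tcp_pos"]));go([.60,.3,.29])
ph=lambda f:np.array([.205*np.cos(f)-.005*np.sin(f),.205*np.sin(f)+.005*np.cos(f)])
p0=ph(1.63)
for f in np.r_[1.5:.85:-.1]: d=ph(f)-p0;print(round(f,2),d[0].round(4),(-d[1]).round(4))
p0=ph(.9)
for f in np.r_[.8:.05:-.1,0]: d=ph(f)-p0;print(round(f,2),d[0].round(4),(-d[1]).round(4))
E
```

```text
[0.0167 0.0922 0.2938]
tool shift [-0.0029  0.0106  0.0038] yaw -8.36 z [ 0.0046  0.001  -1.    ]
1.5 0.0266 -0.0005
1.4 0.047 0.0015
1.3 0.0671 0.0055
1.2 0.0867 0.0115
1.1 0.1057 0.0194
1.0 0.1237 0.0291
0.9 0.1406 0.0407
0.8 0.0157 0.0131
0.7 0.0301 0.0278
0.6 0.0429 0.0438
0.5 0.054 0.061
0.4 0.0634 0.0793
0.3 0.0709 0.0983
0.2 0.0764 0.1181
0.1 0.08 0.1382
0.0 0.0815 0.1587
```

Emit:
play_rows --pt "0.95 0 0.0127 -0.0005 0 0 0" --pt "0.95 0 0.0266 -0.0005 0 0 0" --pt "0.95 0 0.047 0.0015 0 0 0" --pt "0.95 0 0.067 0.0055 0 0 0" --pt "0.95 0 0.0865 0.0115 0 0 0" --pt "0.95 0 0.1055 0.0195 0 0 0" --pt "0.95 0 0.1235 0.029 0 0 0" --pt "0.95 0 0.1405 0.0405 0 0 0" --pt "0.95 0 0.1405 0.0405 0 0 0"

```text
time_s: 30.0
tcp_pos: [0.5825, 0.1683, 0.2474]
ee_rot: [[0.989, -0.147, -0.002], [-0.147, -0.989, -0.003], [-0.001, 0.003, -1.0]]
contact_force: [8.2, -1.6, -4.8]
width: 0.008
grasp_force: 39.2
```

Emit:
play_rows --pt "0.95 0 0.0157 0.013 0 0 0" --pt "0.95 0 0.03 0.028 0 0 0" --pt "0.95 0 0.043 0.044 0 0 0" --pt "0.95 0 0.054 0.061 0 0 0" --pt "0.95 0 0.0635 0.079 0 0 0" --pt "0.95 0 0.071 0.098 0 0 0" --pt "0.95 0 0.0765 0.118 0 0 0" --pt "0.95 0 0.08 0.138 0 0 0" --pt "0.95 0 0.0815 0.152 0 0 0" --pt "0.95 0 0.0815 0.152 0 0 0"

```text
time_s: 31.25
tcp_pos: [0.5718, 0.0963, 0.1]
ee_rot: [[0.989, -0.147, 0.003], [-0.147, -0.989, 0.013], [0.001, -0.014, -1.0]]
contact_force: [3.5, 27.7, 10.5]
width: 0.0074
grasp_force: 40.1
```

```bash
python3 - <<'E'
from h import *
print(W2w(robot.state()["tcp_pos"]),robot.state()["contact_force"])
E
```

```text
[ 0.0161 -0.1241  0.1   ] [ 3.5306 27.7041 10.5125]
```

Emit:
play_rows --pt "0.95 0 -0.002 0.004 0 0 0" --pt "0.95 0 -0.003 0.007 0 0 0" --pt "0.95 0 -0.003 0.01 0 0 0" --pt "0.95 0 -0.003 0.01 0 0 0" --pt "0.95 0 -0.003 0.01 0 0 0"

```text
time_s: 31.88
tcp_pos: [0.5734, 0.0965, 0.0979]
ee_rot: [[0.99, -0.144, 0.002], [-0.144, -0.99, 0.006], [0.001, -0.006, -1.0]]
contact_force: [-22.0, 14.2, 57.3]
width: 0.0078
grasp_force: 58.3
```

Emit:
play_rows --pt "0.6 0 0 -0.005 0 0 0" --pt "0.6 0 0 -0.008 0 0 0" --pt "0.6 0 0 -0.06 0 0 0" --pt "1 0 0 -0.07 0 0 0" --pt "1 0 0 -0.07 0 0 0" --pt "1 0 0 -0.07 0 0 0"

```text
time_s: 32.62
tcp_pos: [0.57, 0.0931, 0.1559]
ee_rot: [[0.989, -0.145, -0.004], [-0.145, -0.989, -0.0], [-0.004, 0.001, -1.0]]
contact_force: [0.8, -0.3, 0.1]
width: 0.0
grasp_force: 0.0
```

```bash
python3 - <<'E'
from h import *
wrist("w10");print(W2w(robot.state()["tcp_pos"]))
go(np.r_[w2W([.008,-.1252]),.110])
E
```

```text
[ 0.0148 -0.1274  0.156 ]
tool shift [-0.0066 -0.0023  0.046 ] yaw -8.35 z [-0.0042 -0.     -1.    ]
```

Emit:
play_rows --pt "1 -0.007 -0.002 0.03 0 0 0" --pt "1 -0.007 -0.002 0.042 0 0 0" --pt "1 -0.007 -0.002 0.046 0 0 0" --pt "1 -0.007 -0.002 0.048 0 0 0" --pt "1 -0.007 -0.002 0.049 0 0 0" --pt "1 -0.007 -0.002 0.05 0 0 0" --pt "1 -0.007 -0.002 0.05 0 0 0"

```text
time_s: 33.55
tcp_pos: [0.565, 0.0964, 0.1086]
ee_rot: [[0.989, -0.145, 0.0], [-0.145, -0.989, -0.0], [0.0, -0.0, -1.0]]
contact_force: [-0.3, -1.1, 0.6]
width: -0.0
grasp_force: 0.0
```

Emit:
play_rows --pt "1 0 0 0.003 0 0 0" --pt "1 0 0 0.004 0 0 0" --pt "1 0 0 0.005 0 0 0" --pt "1 0 0 0.006 0 0 0" --pt "1 0 0 0.006 0 0 0"

```text
time_s: 34.17
tcp_pos: [0.5655, 0.0964, 0.1054]
ee_rot: [[0.989, -0.145, 0.0], [-0.145, -0.989, -0.0], [0.0, 0.0, -1.0]]
contact_force: [-8.4, 0.4, 18.4]
width: 0.0003
grasp_force: 9.1
```

Contact came at a tip height of 97.4 mm, which matches the bar top with the lid shut. Next is the latch.

Emit:
play_rows --pt "1 0 0 -0.03 0 0 0" --pt "0.5 0 0 -0.075 0 0 0" --pt "0.5 -0.03 -0.008 -0.075 0 0 0" --pt "0.5 -0.06 -0.009 -0.075 0 0 0" --pt "0.5 -0.06 -0.009 -0.075 0 0 0" --pt "0.5 -0.06 -0.009 -0.075 0 0 0"

```text
time_s: 34.92
tcp_pos: [0.5073, 0.1139, 0.1775]
ee_rot: [[0.989, -0.145, 0.001], [-0.145, -0.989, -0.0], [0.001, -0.0, -1.0]]
contact_force: [0.4, -0.1, 0.2]
width: 0.0428
grasp_force: 0.0
```

```bash
python3 - <<'E'
from h import *
wrist("w11")
go(np.r_[w2W([-.053,-.1164]),.115])
E
```

```text
tool shift [-0.003   0.0001  0.0625] yaw -8.35 z [ 0.0007 -0.0001 -1.    ]
```

View pics/w11.png

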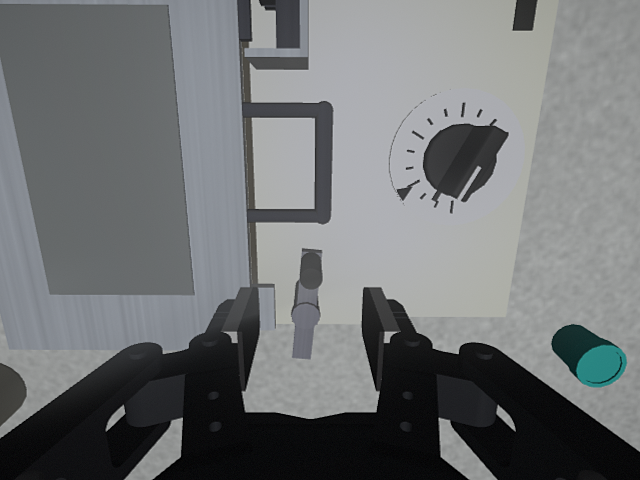

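The lid is shut and the latch peg is centred between the fingers at (311,270).

Emit:
play_rows --pt "0.5 -0.003 0 0.04 0 0 0" --pt "0.5 -0.003 0 0.0625 0 0 0" --pt "0.5 -0.003 0 0.0625 0 0 0" --pt "0.85 -0.003 0 0.0625 0 0 0" --pt "0.95 -0.003 0 0.0625 0 0 0" --pt "0.95 -0.003 0 0.0625 0 0 0" --pt "0.95 -0.003 0 0.0625 0 0 0" --grip_force 25

```text
time_s: 35.85
tcp_pos: [0.5052, 0.1143, 0.1162]
ee_rot: [[0.989, -0.145, 0.004], [-0.145, -0.989, -0.0], [0.004, -0.0, -1.0]]
contact_force: [1.8, -1.6, 5.0]
width: 0.0109
grasp_force: 24.8
```

Emit:
play_rows --pt "0.95 -0.004 0.0095 0 0 0 0" --pt "0.95 -0.0075 0.0175 0 0 0 0" --pt "0.95 -0.013 0.024 0 0 0 0" --pt "0.95 -0.02 0.029 0 0 0 0" --pt "0.95 -0.028 0.0325 0 0 0 0" --pt "0.95 -0.037 0.0335 0 0 0 0" --pt "0.95 -0.038 0.0335 0 0 0 0" --pt "0.95 -0.038 0.0335 0 0 0 0"

```text
time_s: 36.85
tcp_pos: [0.4634, 0.0879, 0.1163]
ee_rot: [[0.989, -0.146, 0.006], [-0.146, -0.989, 0.003], [0.006, -0.004, -1.0]]
contact_force: [5.5, 6.3, 2.1]
width: 0.0107
grasp_force: 24.8
```

```bash
python3 - <<'E'
from h import *
s=robot.state();print(W2w(s["tcp_pos"]),s["contact_force"],s["width"],s["joint_positions"])
E
```

```text
[-0.0899 -0.1484  0.1163] [5.4612 6.3394 2.1151] 0.01068495350328731 [-0.0555 -0.0268  2.0974  0.004   1.0648  1.6601]
```

The latch is at about 0. I release it, rise, and turn the tool for the knob.

Emit:
play_rows --pt "0.5 0 0 0 0 0 0" --pt "0.5 0 0 0 0 0 0" --pt "0.5 0 0 -0.05 0 0 0" --pt "0.5 0 0 -0.1 0 0 0" --pt "0.5 0.03 0.02 -0.12 0 0 -10" --pt "0.5 0.06 0.05 -0.12 0 0 -20" --pt "0.5 0.09 0.068 -0.12 0 0 -30" --pt "0.5 0.09 0.068 -0.12 0 0 -40" --pt "0.5 0.09 0.068 -0.12 0 0 -50" --pt "0.5 0.09 0.068 -0.12 0 0 -60"

```text
time_s: 38.1
tcp_pos: [0.5399, 0.0063, 0.2339]
ee_rot: [[0.616, 0.788, -0.002], [0.788, -0.616, 0.0], [-0.001, -0.002, -1.0]]
contact_force: [0.3, -0.8, 0.4]
width: 0.0431
grasp_force: 0.0
```

Emit:
play_rows --pt "0.5 0 0 0 0 0 -10" --pt "0.5 0 0 0 0 0 -20" --pt "0.5 0 0 0 0 0 -30" --pt "0.5 0 0 0 0 0 -40" --pt "0.5 0 0 0 0 0 -50" --pt "0.5 0 0 0 0 0 -60" --pt "0.5 0 0 0 0 0 -70" --pt "0.5 0 0 0 0 0 -80" --pt "0.5 0 0 0 0 0 -90" --pt "0.5 0 0 0 0 0 -91"

```text
time_s: 39.35
tcp_pos: [0.54, 0.0064, 0.2341]
ee_rot: [[-0.794, 0.607, -0.002], [0.607, 0.794, 0.0], [0.001, -0.001, -1.0]]
contact_force: [0.3, 0.2, 0.3]
width: 0.0431
grasp_force: 0.0
```

```bash
python3 - <<'E'
from h import *
wrist("w12")
for n,a,b in(("w2",(416,108),(399,138)),("w11",(479,168),(461,199))):
    c=dict(np.load(f"pics/{n}.npz"));A,B=[W2w(plane(c,q,.0885)[0]) for q in(a,b)];d=B-A;print(n,A,B,np.arctan2(d[1],-d[0]))
go(np.r_[w2W([0,-.2175]),.071]);print(robot.state()["joint_positions"],robot.state()["width"])
print("knob yaw want", np.degrees(YAW+np.pi-.5),"final",np.degrees(YAW+np.pi-1.01))
E
```

```text
w2 [-0.0024 -0.2161  0.0885] [-0.0207 -0.2066  0.0885] 0.47804340901020714
w11 [-0.0019 -0.216   0.0885] [-0.0204 -0.2076  0.0885] 0.4294851530249571
tool shift [-0.0019  0.0012  0.1632] yaw 142.57 z [-0.0013  0.0002 -1.    ]
[-0.1981 -0.0072  1.843  -0.0001  1.3071 -1.1156] 0.042676025874324106
knob yaw want 142.86087571962003 final 113.64002816794805
```

Emit:
play_rows --pt "0.5 -0.002 0.001 0.05 0 0 -2.5" --pt "0.5 -0.002 0.001 0.1 0 0 -2.5" --pt "0.5 -0.002 0.001 0.14 0 0 -2.5" --pt "0.5 -0.002 0.001 0.163 0 0 -2.5" --pt "0.5 -0.002 0.001 0.163 0 0 -2.5" --pt "0.85 -0.002 0.001 0.163 0 0 -2.5" --pt "0.95 -0.002 0.001 0.163 0 0 -2.5" --pt "0.95 -0.002 0.001 0.163 0 0 -2.5" --pt "0.95 -0.002 0.001 0.163 0 0 -2.5"

```text
time_s: 40.52
tcp_pos: [0.5443, 0.0065, 0.0735]
ee_rot: [[-0.82, 0.572, 0.004], [0.572, 0.82, 0.001], [-0.003, 0.003, -1.0]]
contact_force: [2.7, 5.0, 0.9]
width: 0.0112
grasp_force: 31.0
```

Emit:
play_rows --pt "0.95 0 0 0 0 0 8" --pt "0.95 0 0 0 0 0 16" --pt "0.95 0 0 0 0 0 24" --pt "0.95 0 0 0 0 0 31.5" --pt "0.95 0 0 0 0 0 31.5" --pt "0.95 0 0 0 0 0 31.5" --pt "0.95 0 0 0 0 0 31.5"

```text
time_s: 41.4
tcp_pos: [0.5436, 0.006, 0.0735]
ee_rot: [[-0.403, 0.915, 0.002], [0.915, 0.403, -0.0], [-0.001, 0.002, -1.0]]
contact_force: [-2.9, 2.5, 6.9]
width: 0.0116
grasp_force: 31.7
```

```bash
python3 - <<'E'
from h import *
go([.54,0,.3]);s=robot.state();print(s["width"],W2w(s["tcp_pos"]))
E
```

```text
tool shift [-0.0042 -0.0054 -0.2265] yaw 113.79 z [ 0.0018 -0.0003 -1.    ]
0.011603611956262201 [ 0.0016 -0.2176  0.0735]
```

Emit:
play_rows --pt "0.6 0 0 0 0 0 0" --pt "0.5 0 0 0 0 0 0" --pt "0.5 0 0 -0.05 0 0 0" --pt "0.5 0 0 -0.11 0 0 0" --pt "0.5 0 0 -0.17 0 0 0" --pt "0.5 -0.06 0 -0.22 0 0 0" --pt "0.5 -0.1 0 -0.25 0 0 0" --pt "0.5 -0.1 0 -0.25 0 0 0" --pt "0.5 -0.1 0 -0.25 0 0 0"

```text
time_s: 42.52
tcp_pos: [0.5823, -0.0853, 0.3206]
ee_rot: [[-0.401, 0.916, -0.002], [0.916, 0.401, 0.001], [0.001, -0.001, -1.0]]
contact_force: [-1.2, 0.0, -0.3]
width: 0.0426
grasp_force: 0.0
```

```bash
python3 - <<'E'
from h import *
c=wrist("w13");g=cv2.cvtColor(c["image"],cv2.COLOR_RGB2GRAY)
# rectify warmer-frame patches at given heights, 1px=0.25mm
def rect(z,x0,x1,y0,y1,s=4000):
    xs=np.arange(x0,x1,1/s);ys=np.arange(y0,y1,1/s);X,Y=np.meshgrid(xs,ys)
    P=np.c_[np.c_[X.ravel(),Y.ravel()]@RW().T+WT,np.full(X.size,z)]
    v=(P-c["xyz"])@c["orientation"]
    u=(c["fx"]*v[:,0]/-v[:,2]+c["cx"]).reshape(X.shape);w=(-c["fy"]*v[:,1]/-v[:,2]+c["cy"]).reshape(X.shape)
    return X,Y,cv2.remap(g,u.astype(np.float32),w.astype(np.float32),cv2.INTER_LINEAR)
X,Y,k=rect(.0885,-.024,.024,-.2415,-.1935)
r=np.hypot(X,Y+.2175);m=(r<.022)&(k>np.percentile(k[r<.012],50)+50)&(r<.02)
n,l,st,ce=cv2.connectedComponentsWithStats(m.astype(np.uint8))
for i in range(1,n):
    if st[i,4]>30:
        q=l==i;x,y=X[q],Y[q]+.2175;vx,vy=cv2.fitLine(np.c_[x,y].astype(np.float32),cv2.DIST_L2,0,.01,.01)[:2,0]
        print("white",st[i,4],x.mean(),y.mean(),"line angle",np.arctan2(vy,-vx))
X,Y,k=rect(.05,-.05,.05,-.2675,-.1675);r=np.hypot(X,Y+.2175);m=((r>.039)&(r<.0455)&(k<90)).astype(np.uint8)
n,l,st,ce=cv2.connectedComponentsWithStats(m)
for i in range(1,n):
    if st[i,4]>40:
        q=l==i;print("dark",st[i,4],"ang",np.arctan2((Y[q]+.2175).mean(),-X[q].mean()),"r",r[q].min())
X,Y,k=rect(.1045,-.12,-.06,-.16,-.08,2000)
print("peg/arm check: arm columns brightness at y=-.13", k[np.argmin(abs(Y[:,0]+.128))][::6], "x",X[0][::6].round(3))
s=robot.state();print(s["contact_force"],s["width"])
E
```

```text
white 794 -0.005287468513853888 0.009680100755667543 line angle -2.1374943
dark 546 ang 1.036206850785715 r 0.03901602234979088
peg/arm check: arm columns brightness at y=-.13 [0 0 0 0 0 0 0 0 0 0 0 0 0 0 0 0 0 0 0 0] x [-0.12  -0.117 -0.114 -0.111 -0.108 -0.105 -0.102 -0.099 -0.096 -0.093
 -0.09  -0.087 -0.084 -0.081 -0.078 -0.075 -0.072 -0.069 -0.066 -0.063]
[ 0.9419  0.4379 -0.0443] 0.042385827599663944
```

Pointer is at 1.00 rad and the rider at 1.04, inside the 0.15 tolerance. Before handing in, I compare the lid and latch areas with the starting top view.

```bash
python3 - <<'E'
from h import *
c=robot.camera("top");a=cv2.cvtColor(c["image"],cv2.COLOR_RGB2GRAY).astype(int)
T=dict(np.load("pics/top0.npz"));b=cv2.cvtColor(T["image"],cv2.COLOR_RGB2GRAY).astype(int)
for n,(y0,y1,x0,x1) in dict(lid=(158,250,203,272),bar=(195,222,266,290),latch=(236,252,262,295),catch=(164,192,270,290)).items():
    d=abs(a-b)[y0:y1,x0:x1];print(n,d.mean().round(1),d.max(),(d>25).sum(),d.size)
print("latch dark peg px",[tuple(p) for p in np.argwhere(a[240:250,280:296]<70)][:6],[tuple(p) for p in np.argwhere(b[240:250,280:296]<70)][:6])
E
```

```text
lid 1.7 20 0 6348
bar 1.8 6 0 648
latch 4.6 55 15 528
catch 12.4 132 76 560
latch dark peg px [(np.int64(3), np.int64(7)), (np.int64(3), np.int64(8)), (np.int64(3), np.int64(9)), (np.int64(4), np.int64(6)), (np.int64(4), np.int64(7)), (np.int64(4), np.int64(8))] [(np.int64(2), np.int64(8)), (np.int64(3), np.int64(7)), (np.int64(3), np.int64(8)), (np.int64(3), np.int64(9)), (np.int64(3), np.int64(10)), (np.int64(4), np.int64(6))]
```

The lid and bar look the same as at the start, and the peg is back where it was. I'm handing in.

```bash
python3 -c "
from plant import robot
print(robot.hand_in())"
```

```text
the job is handed in; nothing more can be done
None
```

I handed the job in, but the hand-in reported no pass or fail: both pots stand in the warmer, the lid is shut and latched, and the thermostat pointer is about 0.03 rad from the rider (limit 0.15).

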